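# Unstack the espresso tools and set up the bar for tamping

### The arm

A 7-joint arm with a two-finger parallel gripper is mounted at the origin on a cart in front of the work surface, level with it; the furniture and walls round the work are solid. World frame = base frame: x ahead of the robot, y to its left, z up, the work surface at z = 0. Lengths are in m, angles in rad, forces in N, time in s.
With the tool pointing down it reaches from about 0.425 to 0.95 m from the base axis. Payload 4.7 kg.
Tool frame: the origin (TCP) lies midway between the tips of the shut fingers; the grasp point (between the pads) lies 19 mm behind it; z points along the fingers, y is the line along which they close (so a half turn about z gives the same grasp; the last joint's range is limited). The gripper opens to 85 mm and grips with 20 to 120 N. Pads are 22 mm wide; open, the fingers measure 114 mm over their backs; the gripper's body (76 mm by 85 mm) begins 54 mm behind the grasp point. The pads swing forward as they close: fully open they stand 13 mm farther back than shut.
Start: joints at [-1.276, 0.469, -0.049, 1.532, 0.024, 1.141, -0.082], TCP at [0.215, 0.64, 0.231] pointing down, gripper open.
Joint ranges: [-2.59, 2.59], [-0.33, 1.99], [-1.39, 1.29], [0.1, 2.45], [-1.04, 4.18], [0.21, 1.99], [-2.66, 2.66]. Speed limits (rad/s): [2.57, 2.57, 3.14, 3.14, 3.14, 3.14, 3.14].

### API

Orientations are given as a rotation vector (axis times angle).
In Python, from rig import arm, kinematics, sense, imaging gives the robot as it stands. The module is installed in compiled form; this text tells all that it offers. Calls block until the motion is done:
- arm.movep(position, orientation): joint-space move of the TCP to a pose.
- arm.move_linear(position, ori=None, max_speed=0.15, threshold=None): straight line of the TCP; ori=None keeps the orientation; max_speed is the mean speed in m/s. With threshold (N) it stops when the force on the tool has changed by that much, and returns True; else False.
- arm.move_j(angles): joint-space move.
- arm.command_gripper(opening, effort=None): opening from 0.0 (shut) to 1.0 (fully open); effort is the grip in N (None keeps the last); returns when the fingers have stopped.
- arm.dwell(seconds).
- kinematics.solve_ik(position, orientation): joint angles nearest the present ones, or None.
- sense(): the state.
- imaging.camera(name): name is "side" or "top" or "wrist"; returns the picture (420x560x3 uint8, red, green, blue); there is no depth.
- imaging.calibration(name): a dict with "fovy" (degrees; the focal length in pixels is half the picture's height over the tangent of half this angle, whatever the lens; pixels are square), "cx", "cy" (the principal point, pixels), "distortion" ([k1, k2, p1, p2, k3] as OpenCV has them; the pictures are not rectified), "R" (3x3) and "t" (3): a world point X has camera coordinates R X + t. Camera axes: x right, y down, z forward; pixel columns grow to the right and rows downward; lengths in m; the calibration is good to about 2 mm. A picture is of the moment at which its call begins: read the wrist's pose just before it. calibration takes no time and is no camera call; for the wrist camera it gives the pose at the moment of the call.
A pose or a line that the arm cannot do raises arm.IKError and nothing moves.
- arm.finish_job(): hands the job in; it is judged then, once.
The state is a dict: "clock": time; "joint_pos": joint angles; "qd": joint speeds; "joint_torque": joint torques, N m; "tool_pos": TCP position; "tcp_rot": TCP orientation; "force": force on the tool from outside, world axes, zero at the start; "ft_torque": the same for the moment, N m; "width": opening from 0.0 (shut) to 1.0 (fully open); "grasp_force": force on a finger pad.
Only numpy, scipy, OpenCV 4.12 (cv2) and the standard library are available. Lean on these libraries where they do the work, as an engineer would, in place of code of your own. Each camera call takes 0.05 s, during which the arm holds its last target. There are 200 camera calls.

### The job

The espresso tools were left piled on the portafilter. Take the pile apart from the top and get the bar ready for tamping, in this order: put the black-capped leveller in its wooden dock, slip the copper funnel over the peg of its stand, lay the portafilter down in its rest with the handle out through the gap, and last stand the tamper upright in the portafilter's basket. Set each thing right down in its place rather than dropping it, and leave the milk jug and the espresso cup where they stand.

Things in the scene. Friction and masses are not known exactly. Their poses are not given: they have to be found in the camera images.
- leveller: Coffee leveller on top of the pile, round, 0.25 kg, z up, origin: centre of its underside. Steel foot 57 mm diameter z 0-20 mm (lower edge bevelled 3 mm), steel collar 66 mm diameter z 20-25, black grip cap 50 mm diameter z 25-52 with a steel disc on top. Grip it by the cap. In the pile the collar lies on the funnel's rim and its underside is 40 mm above the portafilter's.
- funnel: Copper dosing funnel, a round collar, 0.09 kg, under the leveller, z up, origin: centre of its underside. Spigot z 0-8 mm: 58.6 mm outside, 54 mm bore; collar z 8-34: 68 mm outside, 60 mm bore. Grip across the collar's outside. In the pile the spigot hangs loosely in the portafilter's basket, the collar lies on its rim, and its origin is 26 mm above the portafilter's.
- portafilter: Bottomless steel portafilter, dark wooden handle, 0.45 kg, under the pile. Origin: centre of the head's underside; z up, handle along -x. Head 74 mm diameter, 34 tall, 2 ears (85 mm over them). Basket 61 mm inside, floor z 10, mouth 65. Handle axis z 22 mm: neck 18 mm thick x -37 to -53, grip 22 mm wide to x -144 (26 near its end). Pinch from above at x -66; mass centre near x -15.
- tamper: Coffee tamper standing loose on the worktop, 87 mm tall, 0.38 kg: round steel base 58 mm diameter from z 0 to about 30 mm, dark wooden knob 36 mm thick above it up to z 87 mm. Origin: centre of its underside, z up. Grip it by the knob, at about z 70 mm.
- leveller_dock: The leveller's dock: fixed round wooden dish, 86 mm diameter, 24 mm tall, with a round recess 64 mm across, its black floor at z 8 mm, its mouth widened to 73 mm over the top 5 mm. Origin: centre of its underside, z up. The leveller's foot stands on the recess floor.
- funnel_stand: The funnel's stand: fixed black disc 90 mm diameter, 10 mm thick, with a pale wooden peg in the middle: 46 mm diameter up to z 20 mm, then tapering to 30 mm at z 30 mm. Origin: centre of its underside, z up. The funnel goes over the peg, spigot down, and lies on the disc.
- rest: The portafilter's rest: fixed black base 106 x 106 x 10 mm with a pad (top z 12 mm) inside an aluminium ring wall 80 mm inside, 98 outside, top z 30 mm, mouth widened to 90 over the top 6 mm. The ring has a gap at -x, 46 mm wide, for the handle. Origin: centre of its underside, z up, -x out through the gap. The portafilter's head stands on the pad.
- milk_jug: Pale milk jug with a handle, 74 x 98 x 88 mm, a bystander to be left where it stands. Origin: middle of its underside.
- espresso_cup: Small white espresso cup with a handle, 63 x 88 x 51 mm, on the worktop near the coffee machine, a bystander to be left where it stands (another like it is on the machine's drip tray). Origin: middle of its underside.
Things that resemble listed ones, but are neither listed nor needed, are in the scene too. Leave any purple look-alike of the funnel alone. Leave any pink look-alike of the tamper alone.

How it is judged:
By the outcome, as a careful person would: the job done as asked, in the order asked, and still so for the second after the job is handed in, with the robot touching nothing.
It also fails if it takes over 106 s, if anything falls off the work surface, if the arm or the gripper's body presses on something with over 40 N, if the wrist force passes 120 N, or if a joint passes its speed limit or range.

## Working session

There is one attempt and no reset: what is moved stays moved. The work goes in short steps, each a Python script; the robot and the scene stay as the last script left them, time stands still between calls to the robot, and variables do not carry over. Pictures are saved under pics/ and viewed, at most 16 in all, crops included, and the job is handed in when it is done.

```bash
mkdir -p pics
python3 - <<'E'
from rig import arm,kinematics,sense,imaging
import cv2
for n in("top","side"):
    cv2.imwrite(f"pics/{n}0.png",cv2.cvtColor(imaging.camera(n),cv2.COLOR_RGB2BGR))
    c=imaging.calibration(n);print(n,c)
s=sense();print(s)
E
```

```text
top {'fovy': 50.082310246176974, 'cx': 281.02518801803876, 'cy': 211.94310261623235, 'distortion': array([-0.08378597,  0.        ,  0.        ,  0.        ,  0.        ]), 'R': array([[ 0.00257864, -0.99999489, -0.00188978],
       [-0.98845391, -0.00226257, -0.15150493],
       [ 0.15149988,  0.00225863, -0.98845469]]), 't': array([-0.01889905,  0.53930421,  1.0245901 ])}
side {'fovy': 43.60894505767163, 'cx': 282.67015257706447, 'cy': 209.84541604207226, 'distortion': array([-0.16081955,  0.        ,  0.        ,  0.        ,  0.        ]), 'R': array([[ 0.95729324, -0.2888576 , -0.01228552],
       [-0.13856643, -0.4210945 , -0.89636977],
       [ 0.25374985,  0.85979109, -0.44313688]]), 't': array([-0.50995124,  0.1297961 ,  1.14385963])}
{'clock': 0.1, 'joint_pos': array([-1.27590417,  0.46935425, -0.04860583,  1.53357803,  0.02409382,
        1.14101015, -0.08231436]), 'qd': array([-7.57540130e-04, -2.59163367e-03, -9.19111383e-05, -2.37775298e-03,
        8.23475506e-04,  3.83438976e-04, -1.96707042e-03]), 'joint_torque': array([-4.33268201e-05, -5.11515927e+01, -4.71160049e-02, -2.38392055e+01,
        1.07805367e-02,  4.43344528e-03, -4.14535990e-06]), 'tool_pos': array([0.21457129, 0.63942816, 0.2303693 ]), 'tcp_rot': array([-5.06320934e-01, -3.10028550e+00,  2.74709319e-03]), 'force': array([ 0.28343802, -0.10300441,  0.25197376]), 'ft_torque': array([-0.02432492,  0.00672089, -0.0116376 ]), 'grasp_force': 0.0, 'width': 1.0016624078645364}
```

View pics/top0.png

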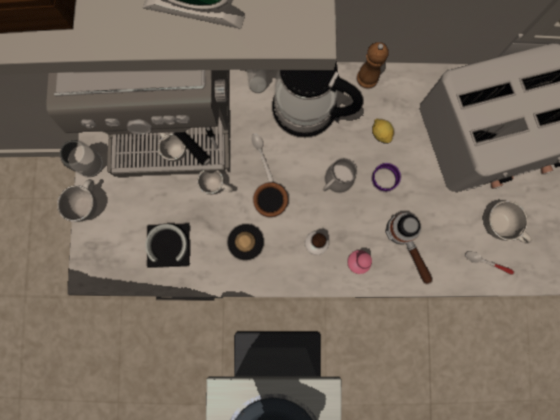

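View pics/side0.png

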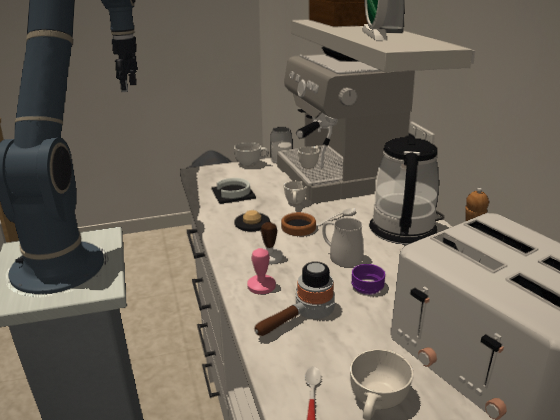

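Top view: the pile is at (405,227) with its handle towards (420,272). The dock is at (271,199), the stand at (245,242), the rest at (168,245), and the tamper at (318,241).
- **Tamper candidates:** the dark-knob one at (318,241) fits. The pink one at (361,261) is the decoy.
- **Funnel candidates:** the copper one in the pile fits. The purple one at (386,177) is the decoy.

I'll confirm in one enlarged crop.

```bash
cat > h.py <<'E'
from rig import arm,kinematics,sense,imaging
import numpy as np,cv2
from scipy.spatial.transform import Rotation as Ro
def K(c):
    f=210/np.tan(np.radians(c["fovy"]/2)); return np.array([[f,0,c["cx"]],[0,f,c["cy"]],[0,0,1]])
def px2w(c,uv,z):
    "pixel -> world point on the plane at height z"
    uv=cv2.undistortPoints(np.array(uv,float).reshape(-1,1,2),K(c),c["distortion"]).reshape(-1,2)
    d=np.c_[uv,np.ones(len(uv))]@c["R"]; o=-c["R"].T@c["t"]
    return o+d*((z-o[2])/d[:,2])[:,None]
def w2px(c,X):
    return cv2.projectPoints(np.array(X,float).reshape(-1,1,3),cv2.Rodrigues(c["R"])[0],c["t"],K(c),c["distortion"])[0].reshape(-1,2)
def circ(ctr,r,z,n=60):
    a=np.linspace(0,2*np.pi,n); return np.c_[ctr[0]+r*np.cos(a),ctr[1]+r*np.sin(a),np.full(n,z)]
def snap(n):
    c=imaging.calibration(n); return c,cv2.cvtColor(imaging.camera(n),cv2.COLOR_RGB2BGR)
def down(yaw):
    "tool pointing down, closing line (tool y) at angle yaw in the world"
    z=np.array([0,0,-1.]);y=np.array([np.cos(yaw),np.sin(yaw),0]);return Ro.from_matrix(np.c_[np.cross(y,z),y,z]).as_rotvec()
E
python3 - <<'E'
from h import *
c=imaging.calibration("top");im=cv2.imread("pics/top0.png")
for n,uv,z in [("cap",(408,225),.092),("handle end",(426,279),.022),("dock",(271,199),.024),("stand",(245,242),.01),("rest",(168,245),.03),("tamper knob",(319,240),.08),("tamper base",(317,243),.03),("pink",(361,261),.05),("jug",(342,175),.088),("cup",(211,182),.05)]:
    print(n,px2w(c,uv,z).round(3))
cv2.imwrite("pics/crop1.png",cv2.resize(im[150:300,140:446],None,fx=2.6,fy=2.6,interpolation=cv2.INTER_CUBIC))
E
```

```text
cap [[ 0.502 -0.305  0.092]]
handle end [[ 0.381 -0.364  0.022]]
dock [[0.574 0.007 0.024]]
stand [[0.47  0.069 0.01 ]]
rest [[0.461 0.252 0.03 ]]
tamper knob [[ 0.469 -0.104  0.08 ]]
tamper base [[ 0.467 -0.103  0.03 ]]
pink [[ 0.423 -0.203  0.05 ]]
jug [[ 0.618 -0.158  0.088]]
cup [[0.61  0.149 0.05 ]]
```

View pics/crop1.png

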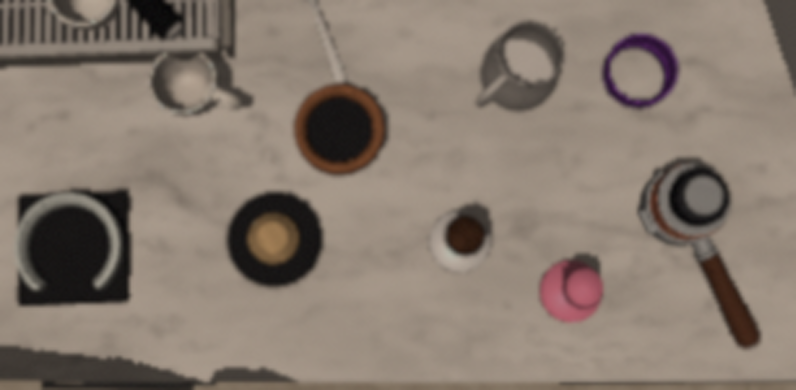

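The crop confirms the dark-knob tamper, the copper rim in the pile, the wooden dock with a black floor, the peg stand, and the rest with its gap facing the robot (-x). Next I'll survey with the wrist camera.

Run:
```python
from h import *
import pickle
c=imaging.calibration("wrist");s=sense();T=Ro.from_rotvec(s["tcp_rot"]).as_matrix()
print("cam in tool",T.T@(-c["R"].T@c["t"]-s["tool_pos"]),"\naxes",(T.T@c["R"].T).round(3),c["fovy"],s["clock"])
print("tool y",T[:,1],"x",T[:,0])
d=T.T@(-c["R"].T@c["t"]-s["tool_pos"])
out=[]
for n,p,yaw in [("rest",(.46,.25),0),("ds",(.52,.04),0),("tam",(.465,-.10),0),("pile",(.49,-.31),0)]:
    # choose yaw nearest the present J7; shift so that the camera is over p
    best=None
    for y in (-np.pi/2,np.pi/2):
        M=Ro.from_rotvec(down(y)).as_matrix(); off=(M@[d[0],d[1],0])
        pos=[p[0]-off[0],p[1]-off[1],.27]
        q=kinematics.solve_ik(pos,down(y))
        if q is not None:
            k=np.abs(q-sense()["joint_pos"]).max()
            if best is None or k<best[0]: best=(k,pos,y)
    print(n,best)
    if best is None: continue
    arm.movep(best[1],down(best[2])); arm.dwell(.15)
    c,im=snap("wrist"); out.append((n,c)); cv2.imwrite(f"pics/w_{n}.png",im)
    print(sense()["clock"])
pickle.dump(out,open("w.pkl","wb"))
ims=[cv2.imread(f"pics/w_{n}.png") for n,_ in out]
while len(ims)<4: ims.append(ims[0]*0)
m=np.vstack([np.hstack(ims[:2]),np.hstack(ims[2:])])
cv2.imwrite("pics/wm.png",cv2.resize(m,(800,600),interpolation=cv2.INTER_AREA))
```

```text
cam in tool [ 0.08088287  0.00066475 -0.14209741] 
axes [[-0.    -0.949 -0.314]
 [ 1.    -0.     0.001]
 [-0.001 -0.314  0.949]] 69.68634389582861 0.1
tool y [ 0.31814276  0.94804118 -0.00176372] x [-9.48042680e-01  3.18143167e-01 -5.16540182e-05]
rest (np.float64(1.1802355021655098), [np.float64(0.5408828675083591), np.float64(0.24933524626407463), 0.27], 1.5707963267948966)
2.15
ds (np.float64(0.39873679426340725), [np.float64(0.6008828675083591), np.float64(0.03933524626407464), 0.27], 1.5707963267948966)
3.225
tam (np.float64(0.24701026448442653), [np.float64(0.5458828675083591), np.float64(-0.10066475373592536), 0.27], 1.5707963267948966)
4.075
pile (np.float64(0.39264846638749984), [np.float64(0.570882867508359), np.float64(-0.31066475373592534), 0.27], 1.5707963267948966)
5.1333
```

View pics/wm.png

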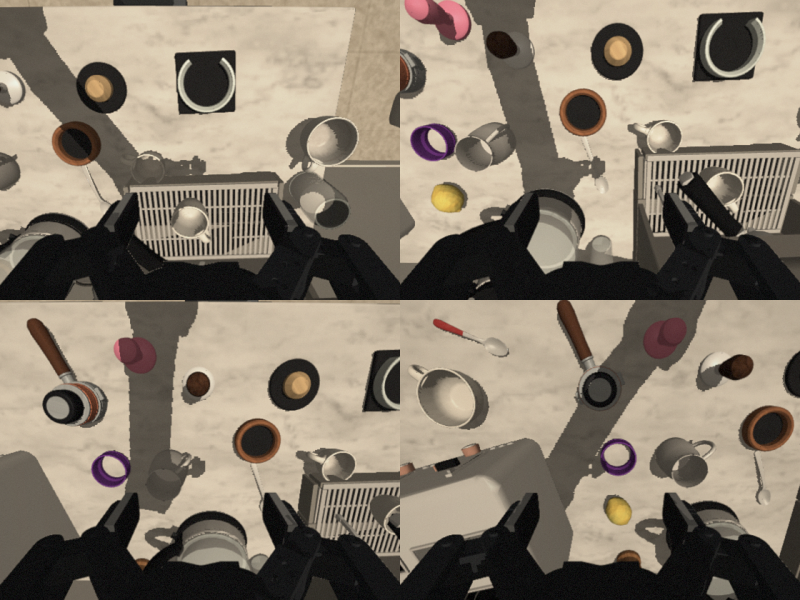

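Wrist views (800×600 mosaic; multiply by 1.4 within each tile for full resolution). All the fixtures, the tamper (tile 3, ~(198,384)) and the pile (tile 4, cap ~(598,388)) are clear. Next I'll fit silhouettes numerically.

```bash
cat >> h.py <<'E'
from scipy.optimize import minimize
def hullmask(c,P,sh):
    h=cv2.convexHull(w2px(c,P).astype(np.float32)).reshape(-1,2)
    m=np.zeros(sh,np.uint8);cv2.fillConvexPoly(m,np.round(h*16).astype(np.int32),255,cv2.LINE_AA,4);return m,h
def seg(im,near,fn,r):
    "largest hull-filled blob of fn(hsv) within r px of the pixel near"
    hsv=cv2.cvtColor(im,cv2.COLOR_BGR2HSV);m=fn(hsv).astype(np.uint8)*255
    w=np.zeros_like(m);cv2.circle(w,tuple(int(v) for v in near),r,255,-1);m=cv2.morphologyEx(m&w,cv2.MORPH_OPEN,np.ones((3,3)))
    k=max(cv2.findContours(m,cv2.RETR_EXTERNAL,cv2.CHAIN_APPROX_NONE)[0],key=cv2.contourArea)
    o=np.zeros_like(m);cv2.fillConvexPoly(o,cv2.convexHull(k),255);return o
def fit(c,im,model,p0,mask):
    f=lambda p:cv2.absdiff(hullmask(c,model(p),mask.shape)[0],mask).sum()/mask.sum()
    s=np.vstack([p0]+[np.array(p0)+np.eye(len(p0))[i]*(.012 if i<2 else .1) for i in range(len(p0))])
    r=minimize(f,p0,method="Nelder-Mead",options=dict(initial_simplex=s,xatol=1e-4,fatol=1e-4))
    cv2.polylines(im,[hullmask(c,model(r.x),mask.shape)[1].round().astype(int)],True,(0,255,0),1)
    return r.x,r.fun
def cyl(r,*zs): return lambda p:np.vstack([circ(p,r,z) for z in zs])
def sq(p):
    a=p[2];q=np.array([[1,1],[1,-1],[-1,-1],[-1,1]])*.053@np.array([[np.cos(a),np.sin(a)],[-np.sin(a),np.cos(a)]])
    return np.vstack([np.c_[q+p[:2],np.full(4,z)] for z in(0.,.01)])
brown=lambda h:(h[...,1]>110)&((h[...,0]<16)|(h[...,0]>172))
dark=lambda h:h[...,2]<50
E
cat > m.py <<'E'
from h import *
import pickle
C=dict(pickle.load(open("w.pkl","rb")));crops=[]
jobs=[("rest","rest",sq,(.461,.252,0),dark,75),("ds","rest",sq,(.461,.252,0),dark,75),
("ds","dock",cyl(.043,0,.024),(.574,.007),brown,50),("tam","dock",cyl(.043,0,.024),(.574,.007),brown,50),("rest","dock",cyl(.043,0,.024),(.574,.007),brown,50),
("ds","stand",cyl(.045,0,.01),(.47,.069),dark,50),("tam","stand",cyl(.045,0,.01),(.47,.069),dark,50),("rest","stand",cyl(.045,0,.01),(.47,.069),dark,50),
("tam","knob",cyl(.018,.078),(.469,-.104),dark,30),("pile","knob",cyl(.018,.078),(.469,-.104),dark,30),
("pile","cap",cyl(.025,.065,.092),(.498,-.305),dark,40),("tam","cap",cyl(.025,.065,.092),(.498,-.305),dark,40)]
for w,n,mod,p0,fn,r in jobs:
    im=cv2.imread(f"pics/w_{w}.png");c=C[w]
    near=w2px(c,mod(p0)).mean(0);mk=seg(im,near,fn,r)
    x,e=fit(c,im,mod,p0,mk);print(w,n,x.round(4),round(e,3))
    u,v=near.astype(int);u=min(max(u,60),500);v=min(max(v,60),360)
    crops.append(cv2.resize(im[v-60:v+60,u-60:u+60],(200,200),interpolation=cv2.INTER_CUBIC))
cv2.imwrite("pics/fit1.png",np.vstack([np.hstack(crops[i:i+4]) for i in(0,4,8)]))
for w in("pile","tam"):
    im=cv2.imread(f"pics/w_{w}.png");c=C[w]
    near=w2px(c,[.41,-.35,.022])[0];m=seg(im,near,brown,60)
    uv=np.argwhere(m)[:,::-1];P=px2w(c,uv,.022)[:,:2]
    ctr=P.mean(0);d=np.linalg.svd(P-ctr,full_matrices=False)[2][0];d*=-np.sign(d[0]);s=(P-ctr)@d
    print(w,"handle",ctr.round(4),"yaw of +x",np.arctan2(-d[1],-d[0]).round(4),"ends",(ctr+d*s.min()).round(3),(ctr+d*s.max()).round(3))
E
python3 m.py
```

```text
rest rest [0.4652 0.2579 0.0201] 0.479
ds rest [0.4666 0.2575 0.0533] 0.235
ds dock [0.577  0.0112] 0.102
tam dock [0.5775 0.0107] 0.118
rest dock [0.5772 0.0107] 0.13
ds stand [0.4754 0.0704] 0.08
tam stand [0.4749 0.0694] 0.101
rest stand [0.4749 0.0718] 0.097
tam knob [ 0.4993 -0.105 ] 25.176
pile knob [ 0.474  -0.1159] 0.337
pile cap [ 0.5043 -0.3085] 0.065
tam cap [ 0.5046 -0.3051] 0.152
pile handle [ 0.4124 -0.3511] yaw of +x 0.4357 ends [ 0.455 -0.331] [ 0.373 -0.369]
tam handle [ 0.4118 -0.3512] yaw of +x 0.4457 ends [ 0.454 -0.331] [ 0.372 -0.37 ]
```

View pics/fit1.png

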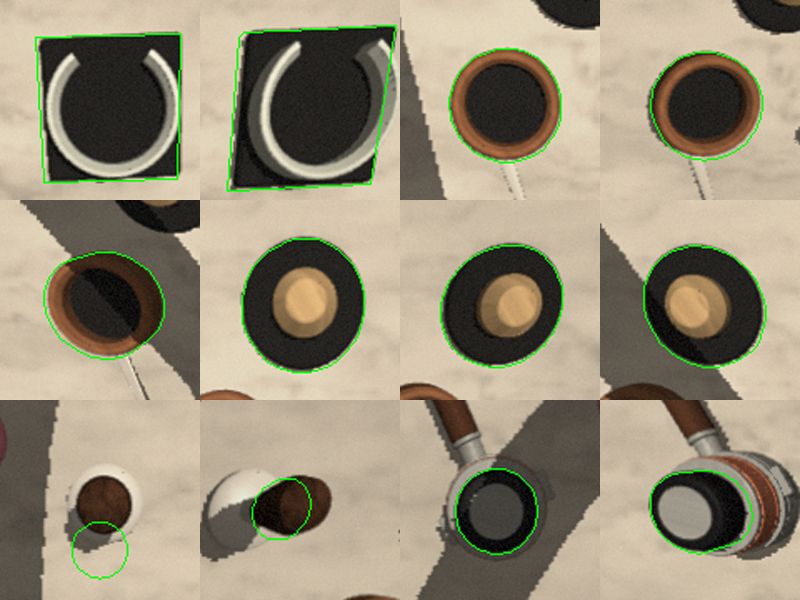

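The dock, stand and cap fits are consistent across views: dock (0.577,0.011), stand (0.475,0.0705), cap (0.5045,-0.3075), with the handle line passing through the cap. The knob and rest will be refitted later. Moving the leveller now.

```bash
cat >> h.py <<'E'
def st(tag):
    s=sense();print(tag,"t",round(s["clock"],1),"tcp",s["tool_pos"].round(4),"w",round(s["width"],3),"gf",round(s["grasp_force"],1),"F",s["force"].round(1));return s
def lower(xy,z0,z1,thr,ori=None,v=.03):
    "guarded descent"
    arm.move_linear([*xy,z0],ori,max_speed=.12); h=arm.move_linear([*xy,z1],ori,max_speed=v,threshold=thr); s=st(f"lower hit={h}"); return h,s
E
python3 - <<'E'
from h import *
o=down(np.pi/2)
L=(.5045,-.3075);D=(.5772,.0109)
arm.movep([*L,.16],o); arm.move_linear([*L,.063],max_speed=.12)
st("at"); arm.command_gripper(0.,50); st("grip")
arm.move_linear([*L,.10],max_speed=.06); st("lift")
arm.move_linear([*L,.18],max_speed=.2)
arm.move_linear([*D,.15],max_speed=.3)
h,s=lower(D,.045,.027,5)
c,im=snap("side");cv2.imwrite("pics/s1.png",cv2.resize(im[150:350,200:420],None,fx=2.5,fy=2.5,interpolation=cv2.INTER_CUBIC))
E
```

```text
at t 6.7 tcp [ 0.5052 -0.3079  0.0638] w 0.999 gf 0.0 F [0.  0.5 0.6]
grip t 7.1 tcp [ 0.505  -0.3079  0.064 ] w 0.566 gf 50.8 F [-0.8 -0.9  6.7]
lift t 7.9 tcp [ 0.5043 -0.3072  0.0999] w 0.572 gf 52.0 F [ 0.1  0.7 -1.8]
lower hit=True t 11.2 tcp [0.5773 0.011  0.0322] w 0.57 gf 52.4 F [-2.5 -0.2  5.3]
```

View pics/s1.png

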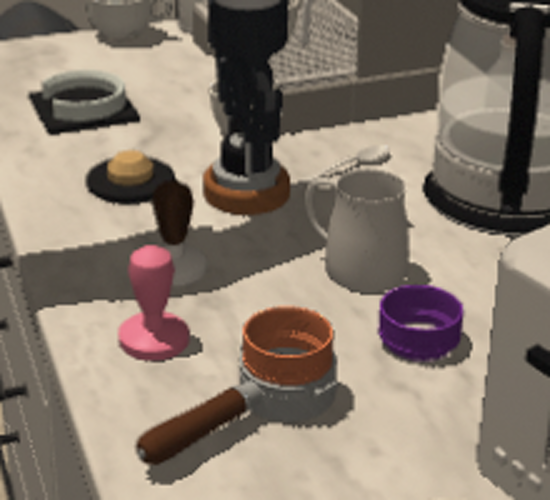

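The picture shows the leveller in the dock with its collar level over the rim, at the expected height (0.0322). The funnel is on the portafilter at (288,345). I'll release, then look at the funnel and the dock.

Run:
```python
from h import *
import pickle
D=(.5772,.0109)
arm.command_gripper(1.); arm.move_linear([*D,.20],max_speed=.2)
o=down(np.pi/2)
C={}
arm.movep([.55,-.10,.22],o);arm.dwell(.15);C["k"],im=snap("wrist");cv2.imwrite("pics/w_k.png",im)
arm.movep([.58,-.31,.2],o);arm.dwell(.15);C["f"],im=snap("wrist");cv2.imwrite("pics/w_f.png",im)
pickle.dump(C,open("w2.pkl","wb"));st("")
c=C["f"];near=w2px(c,[.5045,-.3075,.05])[0];print(near)
m=seg(im,near,brown,75);x,e=fit(c,im,cyl(.034,.034,.060),(.5045,-.3075),m);print("funnel",x.round(4),e)
a=im
k=cv2.imread("pics/w_k.png")
cv2.imwrite("pics/f2.png",cv2.resize(np.hstack([a,k]),(800,300),interpolation=cv2.INTER_AREA))
# handle
near=w2px(c,[.41,-.35,.022])[0];m=seg(a,near,brown,60);uv=np.argwhere(m)[:,::-1];P=px2w(c,uv,.022)[:,:2]
ct=P.mean(0);d=np.linalg.svd(P-ct,full_matrices=False)[2][0];print("handle",ct.round(4),np.arctan(d[1]/d[0]))
```

```text
t 14.4 tcp [ 0.5809 -0.3075  0.2003] w 0.997 gf 0.0 F [ 0.1 -0.1 -0.2]
[279.67534667 117.12325212]
funnel [ 0.5041 -0.3082] 0.045208681690750124
handle [ 0.4273 -0.3449] 0.4923391461588922
```

View pics/f2.png

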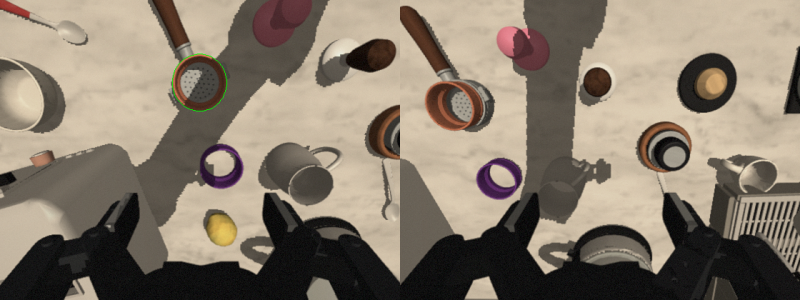

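The leveller sits in the dock (right tile, ~(665,150)). The funnel fit is clean at (0.504,-0.308). Moving the funnel.

Run:
```python
from h import *
L=(.5041,-.308);D=(.4751,.0705)
arm.movep([*L,.14],down(np.pi/2)); h=arm.move_linear([*L,.030],max_speed=.1,threshold=8)
st(f"at {h}"); arm.command_gripper(0.,30); st("grip")
arm.move_linear([*L,.07],max_speed=.06); st("lift")
arm.move_linear([*L,.17],max_speed=.25)
c,im=snap("side")
arm.move_linear([*D,.10],max_speed=.3)
h,s=lower(D,.045,.010,5)
c,im2=snap("side");cv2.imwrite("pics/s2.png",cv2.resize(np.hstack([im[130:350,200:420],im2[130:350,200:420]]),(800,400),interpolation=cv2.INTER_CUBIC))
```

```text
at False t 16.2 tcp [ 0.5046 -0.3083  0.0307] w 0.999 gf 0.0 F [-0.2 -0.1 -0. ]
grip t 16.5 tcp [ 0.5047 -0.3087  0.0311] w 0.798 gf 32.7 F [-1.1 -0.2  5.9]
lift t 17.3 tcp [ 0.5039 -0.3078  0.0698] w 0.794 gf 34.2 F [-0.4 -0.3 -2.1]
lower hit=True t 20.8 tcp [0.4749 0.0705 0.0152] w 0.796 gf 34.8 F [-1.6  0.7  6.3]
```

View pics/s2.png

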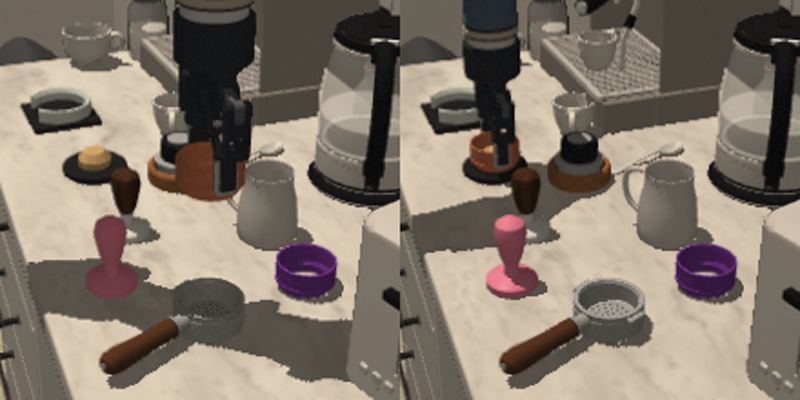

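The funnel is over the peg and level, at the expected height. I'll release it, then measure the rest, the portafilter and the tamper.

```bash
cat > m2.py <<'E'
from h import *
import pickle
D=(.4751,.0705);o=down(np.pi/2)
arm.command_gripper(1.); arm.move_linear([*D,.19],max_speed=.2)
C={}
for n,p in [("r2",(.53,.23,.22)),("t2",(.53,-.08,.2)),("p2",(.54,-.31,.17))]:
    arm.movep(p,o);arm.dwell(.15);C[n],im=snap("wrist");cv2.imwrite(f"pics/w_{n}.png",im)
pickle.dump(C,open("w3.pkl","wb"));st("")
E
python3 m2.py
python3 - <<'E'
import cv2,numpy as np
ims=[cv2.imread(f"pics/w_{n}.png") for n in("r2","t2","p2")]
cv2.imwrite("pics/m3.png",cv2.resize(np.vstack([np.hstack(ims[:2]),np.hstack([ims[2],ims[2]*0])]),(800,600),interpolation=cv2.INTER_AREA))
E
```

```text
t 25.7 tcp [ 0.541  -0.3078  0.1703] w 0.999 gf 0.0 F [0.4 0.  0.2]
```

View pics/m3.png

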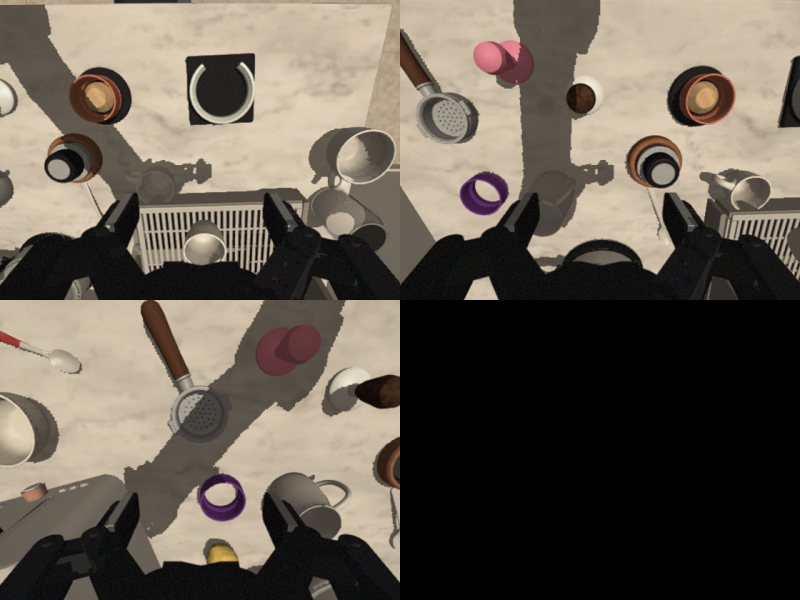

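The funnel sits on the stand around the peg (tile 1, (100,96)). The portafilter is at (198,412) in tile 3 and the tamper at (582,97) in tile 2. Fitting these now.

```bash
cat > m4.py <<'E'
from h import *
import pickle
C=dict(pickle.load(open("w3.pkl","rb")))
def seg2(im,near,fn,r,minA=30):
    hsv=cv2.cvtColor(im,cv2.COLOR_BGR2HSV);m=fn(hsv).astype(np.uint8)*255
    w=np.zeros_like(m);cv2.circle(w,tuple(int(v) for v in near),r,255,-1);m=cv2.morphologyEx(m&w,cv2.MORPH_OPEN,np.ones((3,3)))
    ks=[k for k in cv2.findContours(m,cv2.RETR_EXTERNAL,cv2.CHAIN_APPROX_NONE)[0] if cv2.contourArea(k)>minA]
    o=np.zeros_like(m);cv2.fillConvexPoly(o,cv2.convexHull(np.vstack(ks)),255);return o
tiles=[]
im=cv2.imread("pics/w_r2.png");c=C["r2"];near=w2px(c,[.463,.254,.01])[0]
mk=seg2(im,near,dark,72);x,e=fit(c,im,sq,(.463,.254,0.),mk);print("rest",x.round(4),e)
# ring (bright) top: outer r 49
ring=seg2(im,near,lambda h:(h[...,2]>95)&(h[...,1]<45),57);x2,e2=fit(c,im,cyl(.049,.010,.030),(.463,.254),ring);print("ring",x2.round(4),e2)
tiles.append((im,near))
im=cv2.imread("pics/w_t2.png");c=C["t2"];near=w2px(c,[.468,-.104,.075])[0]
kn=seg2(im,near,lambda h:(h[...,2]<105)&(h[...,1]>70),32);x,e=fit(c,im,cyl(.018,.072),(.468,-.104),kn);print("knob",x.round(4),e)
tiles.append((im,near))
im=cv2.imread("pics/w_p2.png");c=C["p2"]
near=w2px(c,[.41,-.35,.022])[0];m=seg2(im,near,brown,75);uv=np.argwhere(m)[:,::-1];P=px2w(c,uv,.022)[:,:2]
ct=P.mean(0);d=np.linalg.svd(P-ct,full_matrices=False)[2][0];d*=-np.sign(d[0]);s=(P-ct)@d
a=np.arctan(d[1]/d[0]);end=ct+d*s.max();print("handle",ct.round(4),"yaw",a.round(4),"end",end.round(4),"head from end",(end-d*.144).round(4))
H=np.array([.5043,-.3078]);u=np.array([np.cos(a),np.sin(a)])
print("line offset of H",((H-ct)@[-u[1],u[0]]).round(4))
for r,z in((.037,.034),(.0325,.034)): cv2.polylines(im,[w2px(c,circ(H,r,z)).round().astype(int)],True,(0,255,0),1)
cv2.polylines(im,[w2px(c,[[*(H-u*.04),.022],[*(H-u*.144),.022]]).round().astype(int)],False,(0,255,0),1)
tiles.append((im,w2px(c,[.47,-.33,.03])[0]))
o=[]
for im,n in tiles:
    u,v=n.astype(int);v=max(v,80);u=max(u,80);o.append(cv2.resize(im[v-80:v+80,u-80:u+80],(266,266),interpolation=cv2.INTER_CUBIC))
cv2.imwrite("pics/f4.png",np.hstack(o))
E
python3 m4.py
```

```text
rest [0.4656 0.2585 0.0335] 0.08311900880776532
ring [0.4644 0.2603] 0.09430224787454337
knob [ 0.4711 -0.1022] 0.0847574279898666
handle [ 0.4122 -0.3516] yaw 0.4456 end [ 0.373  -0.3703] head from end [ 0.5029 -0.3083]
line offset of H -0.0002
```

View pics/f4.png

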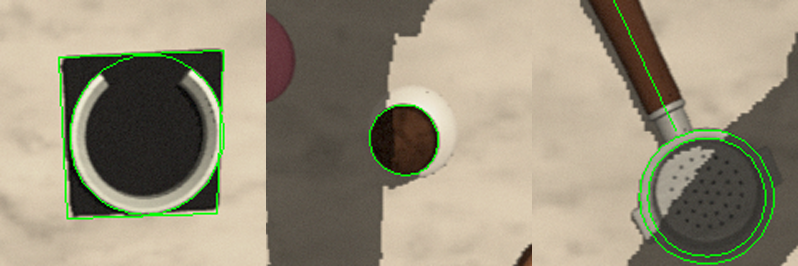

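The fits lie on the edges: rest (0.465,0.2595), yaw 0.034; knob (0.471,-0.102); head (0.504,-0.308), yaw 0.441. Moving the portafilter and checking for sag before lowering.

Run:
```python
from h import *
a=.441;H=np.array([.5040,-.308]);P=H-.066*np.array([np.cos(a),np.sin(a)])
o=down(a+np.pi/2)
print(kinematics.solve_ik([*P,.1],o))
arm.movep([*P,.12],o); h=arm.move_linear([*P,.006],max_speed=.1,threshold=8)
st(f"at {h}"); arm.command_gripper(0.,110); st("grip")
arm.move_linear([*P,.04],max_speed=.05); st("lift")
arm.move_linear([*P,.19],max_speed=.2)
r=.034;R=np.array([.465,.2595]);Q=R-.066*np.array([np.cos(r),np.sin(r)]);o2=down(r+np.pi/2)
arm.move_linear([.48,-.04,.19],down((a+r)/2+np.pi/2),max_speed=.3)
arm.move_linear([*Q,.12],o2,max_speed=.25)
arm.dwell(.2);s=st("over")
c,im=snap("side");
c,iw=snap("wrist");cv2.imwrite("pics/w_over.png",iw);import pickle;pickle.dump(c,open("wo.pkl","wb"))
cv2.imwrite("pics/s3.png",np.hstack([cv2.resize(im[80:240,170:330],(400,400),interpolation=cv2.INTER_CUBIC),cv2.resize(iw,(400,300))[np.r_[0:300,np.zeros(100,int)]]]))
```

```text
[ 0.61004429  0.43107179 -0.04860359  1.94044738  0.02914416  0.77073416
  2.55676641]
at False t 27.5 tcp [ 0.4448 -0.3365  0.0066] w 1.001 gf 0.0 F [0.4 0.2 0. ]
grip t 28.1 tcp [ 0.4445 -0.3364  0.0064] w 0.233 gf 107.4 F [-0.9  0.3  4.8]
lift t 28.9 tcp [ 0.4441 -0.336   0.0399] w 0.234 gf 107.7 F [-0.3 -0.3 -4.6]
over t 32.6 tcp [0.3995 0.2564 0.1202] w 0.234 gf 107.7 F [ 0.2 -0.3 -4.4]
```

View pics/s3.png

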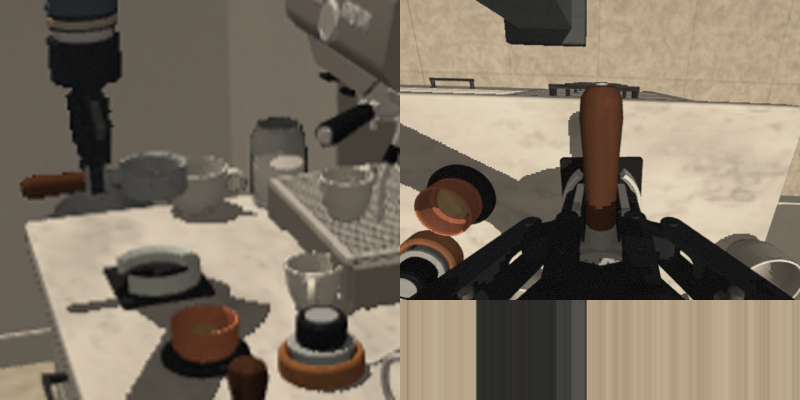

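The portafilter is held level with the handle towards the gap and no visible sag. Lowering it.

Run:
```python
from h import *
r=.034;R=np.array([.465,.2595]);Q=R-.066*np.array([np.cos(r),np.sin(r)])
h,s=lower(Q,.045,.014,6)
c,im=snap("side");cv2.imwrite("pics/s4.png",cv2.resize(im[110:230,170:330],(800,600),interpolation=cv2.INTER_CUBIC))
```

```text
lower hit=True t 34.3 tcp [0.3988 0.2571 0.0184] w 0.236 gf 109.2 F [-1.1  0.2  5.2]
```

View pics/s4.png

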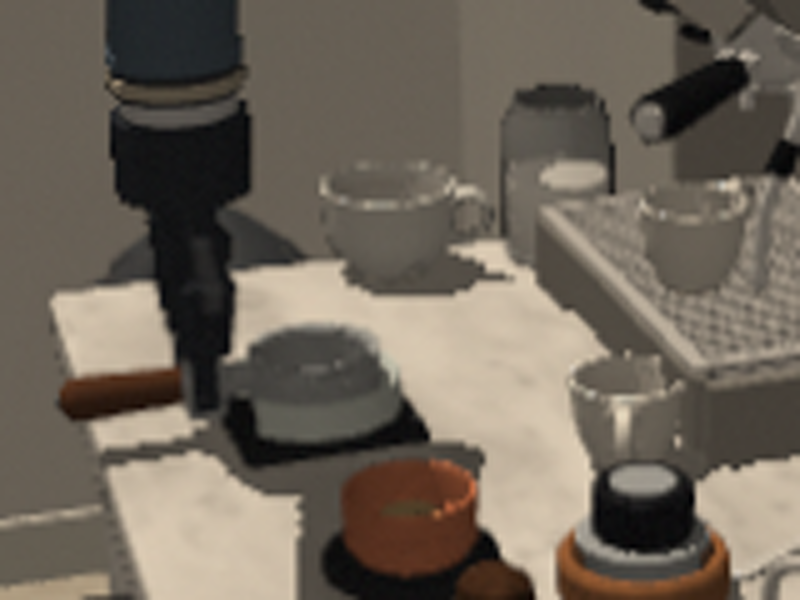

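The height matches (0.0184 against an expected 0.0186), so the head is down on the pad. Releasing, then measuring the basket.

Run:
```python
from h import *
import pickle
s=sense();p=s["tool_pos"]
arm.command_gripper(1.); arm.move_linear([p[0],p[1],.2],max_speed=.2)
arm.movep([.525,.28,.2],down(np.pi/2));arm.dwell(.2);c,im=snap("wrist");cv2.imwrite("pics/w_b.png",im);pickle.dump(c,open("wb.pkl","wb"));st("")
g=cv2.GaussianBlur(cv2.cvtColor(im,cv2.COLOR_BGR2GRAY).astype(np.float32),(0,0),1.2)
G=np.hypot(cv2.Sobel(g,5,1,0),cv2.Sobel(g,5,0,1));G=np.minimum(G,np.percentile(G,97))
def sc(x,y,rs):
    t=0
    for r in rs:
        q=w2px(c,circ((x,y),r,.046)).astype(np.float32);t+=cv2.remap(G,q[:,:1],q[:,1:],1).mean()
    return t
X=np.arange(.453,.477,.0005);Y=np.arange(.247,.273,.0005)
for rs in((.037,.0325),(.0325,),(.037,)):
    S=np.array([[sc(x,y,rs) for y in Y] for x in X]);i=np.unravel_index(S.argmax(),S.shape);print(rs,X[i[0]].round(4),Y[i[1]].round(4),S.max(),S.mean())
    if len(rs)==2:B=(X[i[0]],Y[i[1]])
n=w2px(c,[*B,.046])[0].astype(int);print(n)
raw=im.copy()
for r in(.037,.0325):cv2.polylines(im,[np.round(w2px(c,circ(B,r,.046))*16).astype(int)],True,(0,255,0),1,cv2.LINE_AA,4)
u,v=n;v=max(v,75)
cv2.imwrite("pics/b.png",np.hstack([cv2.resize(q[v-75:v+75,u-75:u+75],(400,400),interpolation=cv2.INTER_CUBIC) for q in(raw,im)]))
# handle yaw
near=w2px(c,[B[0]-.1,B[1],.034])[0];m=seg(raw,near,brown,70);uv=np.argwhere(m)[:,::-1];P=px2w(c,uv,.034)[:,:2];ct=P.mean(0);d=np.linalg.svd(P-ct,full_matrices=False)[2][0];print("handle",ct,np.arctan(d[1]/d[0]))
```

```text
t 36.9 tcp [0.524  0.2802 0.2   ] w 1.003 gf 0.0 F [-0.  -0.5 -0.4]
(0.037, 0.0325) 0.464 0.26 228.21167 183.46129
(0.0325,) 0.464 0.26 144.10696 88.318665
(0.037,) 0.4675 0.2705 142.23407 95.142624
[259 135]
handle [0.37761618 0.25714601] 0.034236281866877855
```

View pics/b.png

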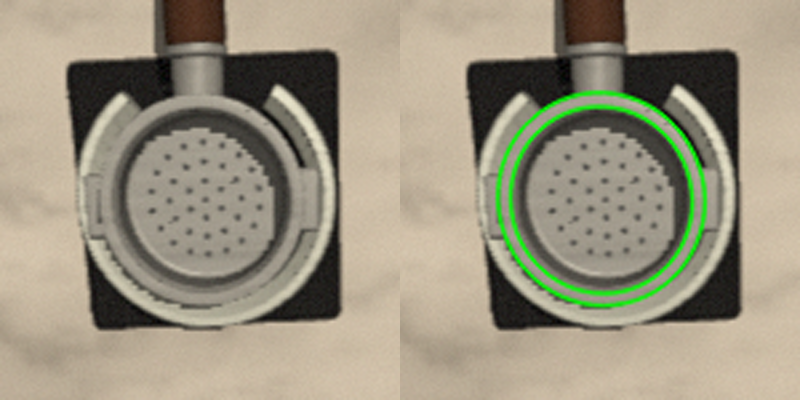

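The overlay lies on the basket rim: head at (0.464,0.260), yaw 0.034, handle out through the gap. Now the tamper.

Run:
```python
from h import *
o=down(np.pi/2);K_=np.array([.4711,-.1022]);B=np.array([.464,.260])
arm.movep([*K_,.15],o);h=arm.move_linear([*K_,.052],max_speed=.1,threshold=8);s0=st(f"at {h}")
arm.command_gripper(0.,70);s0=st("grip")
arm.move_linear([*K_,.08],max_speed=.06);st("lift")
arm.move_linear([*K_,.2],max_speed=.2)
arm.move_linear([*B,.15],max_speed=.25)
arm.dwell(.2);st("over")
arm.move_linear([*B,.110],max_speed=.1)
h=arm.move_linear([*B,s0["tool_pos"][2]+.018],max_speed=.025,threshold=6);s=st(f"down {h}")
print("underside z",s["tool_pos"][2]-s0["tool_pos"][2],"want .022")
c,im=snap("side");cv2.imwrite("pics/s5.png",cv2.resize(im[110:230,170:330],(800,600),interpolation=cv2.INTER_CUBIC))
```

```text
at False t 39.5 tcp [ 0.4716 -0.1023  0.0525] w 1.005 gf 0.0 F [-0.2  0.1 -0.1]
grip t 40.0 tcp [ 0.4714 -0.1026  0.0527] w 0.385 gf 68.9 F [-1.2 -0.9  6. ]
lift t 40.6 tcp [ 0.471  -0.1022  0.0801] w 0.39 gf 69.9 F [-0.6  0.2 -4.9]
over t 43.2 tcp [0.4643 0.2591 0.1502] w 0.386 gf 70.0 F [-0.  -0.4 -4.1]
down True t 45.0 tcp [0.464  0.2598 0.0747] w 0.391 gf 70.9 F [-0.6 -1.1  5.2]
underside z 0.022047033166786037 want .022
```

View pics/s5.png

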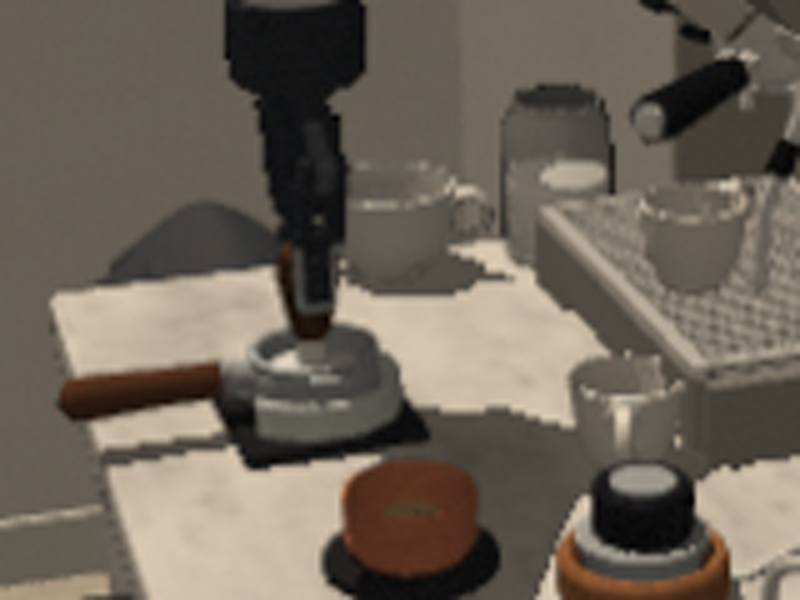

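The tamper stands in the basket at exactly the floor height. I'll release it, back off and take a final look.

Run:
```python
from h import *
p=sense()["tool_pos"]
arm.command_gripper(1.);arm.move_linear([p[0],p[1],.25],max_speed=.15);arm.movep([.45,-.15,.32],down(np.pi/2));arm.dwell(.5);st("")
c,a=snap("side");c,b=snap("top")
cv2.imwrite("pics/fin.png",np.hstack([cv2.resize(a[110:290,170:410],(400,300),interpolation=cv2.INTER_CUBIC),cv2.resize(b[130:310,130:370],(400,300),interpolation=cv2.INTER_CUBIC)]))
```

```text
t 49.0 tcp [ 0.45   -0.1499  0.32  ] w 0.996 gf 0.0 F [0.  0.5 0.5]
```

View pics/fin.png

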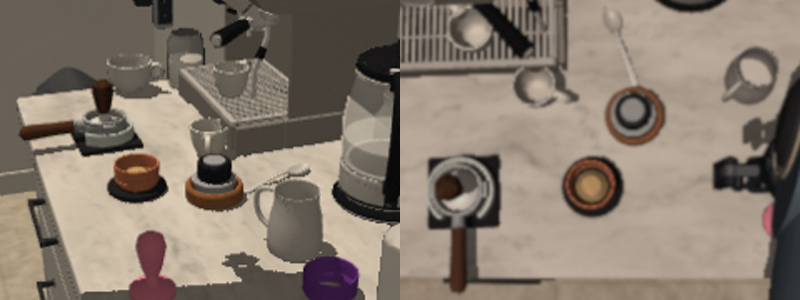

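The final view shows all four tools seated, the tamper upright, and the jug and cup where they were.

```bash
python3 -c "
from rig import arm
print(arm.finish_job())"
```

```text
the job is handed in; nothing more can be done
None
```

The job is handed in at about 49 s: leveller in its dock, funnel over its peg, portafilter in its rest with the handle out through the gap, and tamper upright in the basket, done in that order with the jug and cup untouched.

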